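# Key the coin sorter's cap home

## Task

The cap on the coin sorter's drum is sitting proud because its hidden lugs are not over their notches. Turn the cap in place, without lifting it out, until the lugs drop in and it sits fully home and level on the drum with its bar in line with the two red tabs, then let go. Leave the similar tin, whose cap is already shut, where it stands.

Things in the scene. Friction and masses are not known exactly. Their poses are not given: they have to be found in the camera images.
- cap: Loose cap on the sorter's drum, 130-210 g: chrome disc 96 across, 6 thick, with an upright black bar grip (62 long, 14 wide, top 36 above origin, red end patches). Origin: centre of the disc's underside; x along the bar, z up. Below: a plug (68 across, 22 deep) and two lugs under the bar's ends, 10 deep, 50 deg of arc. At the start the bar is 34 to 90 deg off the notches, disc 10 mm above the rim.
- drum_rim (a point): Centre of the rim of the sorter's drum, 90 mm above the dresser, axes as the sorter's. Bore 72 mm. Two rim notches, towards +y and -y, 74 deg of arc wide (a lug enters within about 12 deg either way), 11 deep. The cap turns easily either way, the nearer notch is at most 90 deg off, and over it the cap drops 10 mm: home, its origin is at this point, its bar along y.
- sorter: Coin sorter, fixed: black base plate 175 x 180 x 18 mm, a chrome round drum 90 mm across and, on its +x side 95 mm from the drum's axis, a row of four chrome coin tubes up to 76 mm high. Origin: on the drum's axis at the dresser top; z up. Towards +y and -y, below the notches, a red tab sticks out to 67 mm from the axis, its top 76 mm high.
- tin: Look-alike to be left alone: a loose chrome tin, 90 mm across, with a black band and the same disc and black bar grip (with red end patches) shut on top, bar top 110 mm high, no tubes, no red tabs, 0.7 kg. Origin: centre of its underside; x along its bar, z up.
Not all that is in view belongs to the job. Leave any green or pink look-alike of the cap alone.

How it is judged (in metres and radians):
At the end, for the whole second after the job is handed in: The cap is down on the drum's rim (its origin 84 to 94 mm above the sorter's origin), within 10 mm of the drum's axis, level within 0.08 rad, its bar within 0.35 rad of the line through the two red tabs, released and at rest; the tin stands upright within 20 mm of where it was (z of cap in the frame of sorter between 0.084 and 0.094 m and horizontal distance between cap and sorter below 0.01 m and angle between the x axis of cap and the y axis of sorter, either way round below 0.35 rad and angle between cap's own z axis and vertical below 0.08 rad and linear speed of cap below 0.02 m/s and distance of tin from where it was at the start of the episode below 0.02 m and angle between tin's own z axis and vertical below 0.1 rad); the robot touches nothing.
It fails at once if the cap is lifted out of the drum (raised more than 15 mm above where it started) (z of cap in the frame of sorter above 0.115 m).
It fails at once if the look-alike tin is pushed more than 20 mm or lifted (distance of tin from where it was at the start of the episode above 0.02 m).
It also fails if it takes over 29 s, if anything falls off the work surface, if the arm or the gripper's body presses on something with over 40 N, if the wrist force passes 120 N, or if a joint passes its speed limit or range.

## Robot

A 6-joint arm with a two-finger parallel gripper is mounted at the origin on the work surface. World frame = base frame: x ahead of the robot, y to its left, z up, the work surface at z = 0. Lengths are in mm, angles in rad, forces in N, time in s.
With the tool pointing down it reaches from about 300 to 775 mm from the base axis. Payload 14.6 kg.
Tool frame: the origin (TCP) lies midway between the tips of the shut fingers; the grasp point (between the pads) lies 19 mm behind it (manip.hold_point_z is the distance from the TCP to the grasp point, in mm); z points along the fingers, y is the direction in which the jaws open and shut (so a half turn about z gives the same grasp; the last joint's range is limited). The gripper opens to 94 mm and grips with 3 to 60 N. Pads are 16 mm wide; open, the fingers measure 119 mm over their backs; the gripper's body (75 mm by 177 mm) begins 78 mm behind the grasp point.
Start: joints at [1.126, 0.3, 1.521, -0, 1.321, -0.067], TCP at [202.879, 511.204, 205.446] pointing down, gripper open.
Joint ranges: [-3.03, 3.03], [-0.79, 2.21], [0.23, 2.52], [-1.04, 4.18], [0, 3.07], [-2.55, 2.55]. Speed limits (rad/s): [2.22, 2.22, 2.57, 3.14, 3.14, 3.14].

## Interface

Orientations are given as [roll, pitch, yaw] about the fixed x, y, z axes, in that order (R = Rz(yaw) Ry(pitch) Rx(roll)).
In Python, from cell import manip gives the robot as it stands.
- The arm moves only by the shell command python3 -m crank 'ROWS' [OPENING] [FORCE]. ROWS is JSON, a list of rows, each an object with "offset": the shift along the world's x, y, z in m, a list of three; "spin": the turn about the world's z in degrees. In form: [{"offset": [dx, dy, dz], "spin": spin}, ...]. A call has exactly 8 rows; each row is the pose to reach, as a shift and turn from the pose measured when the call began; what a row does not reach only later rows make up. A row lasts 1/12 s, in which the tool goes at most 41.7 mm and 7.16 degrees, less where a joint would pass 70% of its speed; a pose out of reach is approached as far as the arm can. A call with a gripper value outside its range is refused whole. OPENING is the opening, from 0 (shut) to 1 (fully open), set as the call begins (- or left out, the last holds). The fingers move at their own pace and stop on an object; FORCE is the grip in N (left out, the last holds). Time passes only in rows, so rows that repeat a pose let the fingers close, or fill a call up. It gives the time, the measured TCP pose, the force and the opening at its end, in the units of the state.
- manip.read_state(): the state, without advancing time (a new reading comes with each control period).
- manip.camera(name): name is "side" or "top"; returns a dict with "pixels" (420x560x3 uint8, red, green, blue), "fx", "fy", "cx", "cy" (pixels), "extrinsics" (4x4, takes a point from world to camera coordinates). Camera axes: x right, y down, z forward; pixel columns grow to the right and rows downward; lengths in mm; the calibration is good to about 2 mm. A picture is of the moment at which its call begins. There is no depth.
- manip.sign_off(): hands the job in, once; it reports no verdict.
Trained networks look in a picture, given as the dict that the camera call returned (one of the last four; its "shot" number tells which), for a name from the list of things; names that differ only in an ending like _2 or _b are one class to them, and where a whole thing is asked for, a point or a joint stands for the part that bears it (a point fixed in the world has none). Each returns a list of dicts, best first, with "conf" (0 to 1); they miss things now and then, are a little off and sometimes report something else, mostly with a low value. They report only what shows in the picture. A call takes as long as a camera call. They do not tell look-alikes from the thing itself.
- manip.search_frame(picture, name): "location" ([x, y, z] in mm, in world coordinates, good to about 4 mm: the middle of the surface that is visible of it).
- manip.masks_of(picture, name): "mask" (420x560 bool, what is visible of it).
The state is a dict: "clock": time; "joints": joint angles; "qd": joint speeds; "effort": joint torques, N m; "eef_pos": TCP position; "eef_rot": TCP orientation; "wrist_force": force on the tool from outside, world axes, zero at the start; "moment": the same for the moment, N m; "finger_gap": finger opening in mm.
Only numpy, scipy, OpenCV 4.12 (cv2) and the standard library are available. Lean on these libraries where they do the work, as an engineer would, in place of code of your own. Each camera call takes 0.05 s, during which the arm holds its last target. There are 200 camera calls.

## Working session

There is one attempt and no reset: what is moved stays moved. The work goes in short steps, Python scripts to look and compute and a shell command to move; the robot and the scene stay as the last step left them, time stands still between calls to the robot, and variables do not carry over. Pictures are saved under pics/ and viewed, about 8 in all and at most 12, crops included, and the job is handed in when it is done.

```bash
mkdir -p pics; cat > h.py <<'E'
import numpy as np, cv2
from cell import manip
def save(p,n,crop=None,s=1):
    im=p["pixels"][:,:,::-1]
    if crop: x0,y0,x1,y1=crop; im=im[y0:y1,x0:x1]
    cv2.imwrite("pics/"+n,cv2.resize(im,None,fx=s,fy=s,interpolation=cv2.INTER_CUBIC))
def proj(p,P):
    q=p["extrinsics"]@np.append(P,1); return p["fx"]*q[0]/q[2]+p["cx"],p["fy"]*q[1]/q[2]+p["cy"]
def back(p,u,v,z):
    E=p["extrinsics"];R=E[:3,:3];c=-R.T@E[:3,3];d=R.T@np.array([(u-p["cx"])/p["fx"],(v-p["cy"])/p["fy"],1])
    return c+d*(z-c[2])/d[2]
E
python3 - <<'E'
from h import *
for n in("top","side"):
    p=manip.camera(n); save(p,n+"0.png")
    for k in("cap","sorter","tin"):
        for d in manip.search_frame(p,k)[:4]:
            L=np.array(d["location"]); print(n,k,round(d["conf"],2),L.round(),np.round(proj(p,L)))
print(manip.read_state())
E
```

```text
top cap 0.9 [352.  80.  26.] [251. 276.]
top cap 0.7 [515. 130. 105.] [221. 181.]
top cap 0.65 [331. 226.  30.] [170. 287.]
top cap 0.63 [461. 304.  25.] [130. 216.]
top sorter 0.79 [563. 104.  17.] [240. 164.]
top tin 0.83 [ 561. -155.   84.] [384. 159.]
side cap 0.9 [354.  70.  29.] [227. 256.]
side cap 0.68 [513. 116. 105.] [287. 188.]
side cap 0.65 [458. 295.  28.] [231. 176.]
side cap 0.62 [330. 227.  32.] [189. 211.]
side sorter 0.79 [532.  86.  17.] [302. 224.]
side tin 0.89 [ 549. -177.   80.] [385. 291.]
{'clock': 0.4, 'joints': array([ 1.12639954e+00,  2.99974785e-01,  1.52106646e+00,  1.54746874e-05,
        1.32072566e+00, -6.65821387e-02]), 'qd': array([ 0.0004641 ,  0.000203  , -0.00151463, -0.0003008 ,  0.00058306,
        0.00111554]), 'effort': array([ 1.85038139e-04, -5.31204057e+01, -3.52606058e+01,  7.08370632e-02,
        2.19158706e-02, -2.29775043e-05]), 'eef_pos': array([202.85976181, 511.17298112, 205.37640282]), 'eef_rot': array([-3.14141979e+00, -2.65529195e-05,  2.76377417e+00]), 'wrist_force': array([0.75568826, 0.15990396, 0.21848874]), 'moment': array([-0.01888504,  0.00057004, -0.03311094]), 'finger_gap': 93.97540718304869}
```

View pics/top0.png

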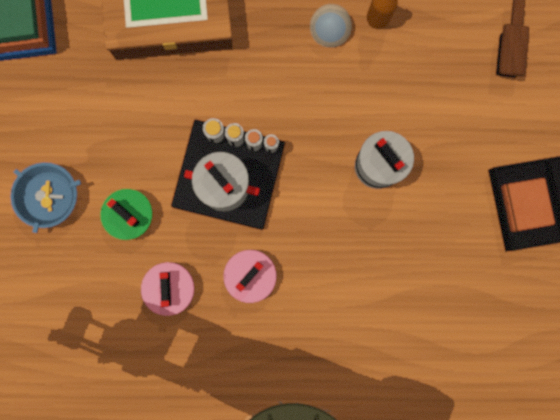

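View pics/side0.png

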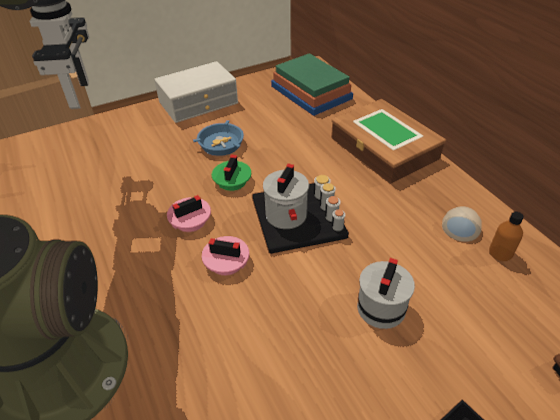

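Candidates for the cap, by pixel in the top view:
- chrome cap on the drum (221,181)
- tin's cap (388,156)
- pink look-alikes (250,276) and (167,289)
- green look-alike (127,214)

I choose (221,181): it sits on the base plate with tubes and red tabs. Next, a crop and the angles.

```bash
python3 - <<'E'
from h import *
p=manip.camera("top"); save(p,"crop1.png",(165,105,295,235),4)
im=p["pixels"].astype(int); m=((im[:,:,0]>120)&(im[:,:,1]<50)&(im[:,:,2]<50)).astype(np.uint8)
n,l,st,c=cv2.connectedComponentsWithStats(m)
for i in range(1,n):
    u,v=c[i]
    if st[i,4]>8 and 170<u<290 and 110<v<235: print(st[i,4],c[i].round(1),"z76",back(p,u,v,76)[:2].round(1),"z130",back(p,u,v,130)[:2].round(1))
for d in manip.masks_of(p,"cap")[:5]:
    vv,uu=np.nonzero(d["mask"]); print(d["conf"],uu.mean(),vv.mean(),uu.min(),uu.max(),vv.min(),vv.max(),back(p,uu.mean(),vv.mean(),106).round(1))
print(back(p,280,210,0))
E
```

```text
29 [208.7 165.6] z76 [546.7 154.8] z130 [536.2 148.4]
52 [187.5 173.9] z76 [531.3 191.9] z130 [521.7 183.2]
41 [227.6 187.5] z76 [507.8 120.7] z130 [499.5 116.3]
63 [253.2 190.1] z76 [503.6  75.5] z130 [495.6  73.7]
0.96 220.31164658634538 180.2746987951807 193 248 153 209 [515.6 130.9 106. ]
0.92 126.28978622327791 214.3458432304038 101 152 189 240 [455.5 289.  106. ]
0.91 167.5550133096717 289.0541259982254 141 194 263 315 [330.7 215.5 106. ]
0.83 249.62148907712884 276.30450289790457 224 276 250 303 [353.1  78.6 106. ]
[477.17935249  26.42587259   0.        ]
```

View pics/crop1.png

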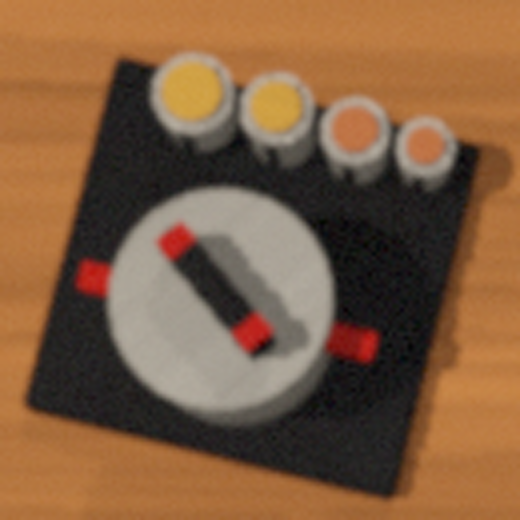

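The crop shows the chosen cap on the drum, with its bar ends at crop (176,241) and (253,330) and the tabs at (93,279) and (355,343). The bar lies at about 41° in the world frame and the tabs at about 76.5°, so the cap needs about +35°. The centre is about (517,132). I'll approach with spin −117, which keeps the last joint mid-range.

```bash
python3 -m crank '[{"offset":[0.02,-0.024,0],"spin":-7},{"offset":[0.04,-0.048,0],"spin":-14},{"offset":[0.06,-0.072,0],"spin":-21},{"offset":[0.08,-0.096,0],"spin":-28},{"offset":[0.10,-0.12,0],"spin":-35},{"offset":[0.12,-0.144,0],"spin":-42},{"offset":[0.14,-0.168,0],"spin":-49},{"offset":[0.16,-0.19,0],"spin":-56}]' 0.6 8
```

```text
clock: 1.17
eef_pos: [363.6, 319.8, 205.6]
eef_rot: [3.141, -0.0, 1.78]
wrist_force: [0.3, 0.3, -0.0]
finger_gap: 56.9
```

```bash
python3 -m crank '[{"offset":[0.02,-0.024,0],"spin":-7},{"offset":[0.04,-0.048,0],"spin":-14},{"offset":[0.06,-0.072,0],"spin":-21},{"offset":[0.08,-0.096,0],"spin":-28},{"offset":[0.10,-0.12,0],"spin":-35},{"offset":[0.12,-0.144,0],"spin":-42},{"offset":[0.138,-0.168,0],"spin":-49},{"offset":[0.153,-0.188,0],"spin":-56}]'
python3 -m crank '[{"offset":[0,0,0],"spin":-5},{"offset":[0,0,0],"spin":-5},{"offset":[0,0,-0.01],"spin":-5},{"offset":[0,0,-0.02],"spin":-5},{"offset":[0,0,-0.03],"spin":-5},{"offset":[0,0,-0.035],"spin":-5},{"offset":[0,0,-0.035],"spin":-5},{"offset":[0,0,-0.035],"spin":-5}]'
python3 - <<'E'
from h import *
p=manip.camera("side"); save(p,"s1.png",(220,90,400,270),4)
for n in ("side","top"):
    p=manip.camera(n)
    for d in manip.search_frame(p,"cap")[:5]: print(n,d["conf"],np.round(d["location"]))
E
```

```text
clock: 1.83
eef_pos: [517.6, 130.0, 205.6]
eef_rot: [3.141, -0.0, 0.796]
wrist_force: [0.4, 0.1, 0.0]
finger_gap: 56.6
clock: 2.5
eef_pos: [517.4, 130.3, 170.3]
eef_rot: [3.141, 0.0, 0.71]
wrist_force: [0.7, -0.8, 0.5]
finger_gap: 56.8
side 0.96 [456. 299.  28.]
side 0.93 [330. 224.  29.]
side 0.89 [350.  72.  28.]
side 0.69 [516. 118. 108.]
top 0.65 [461. 314.  30.]
```

View pics/s1.png

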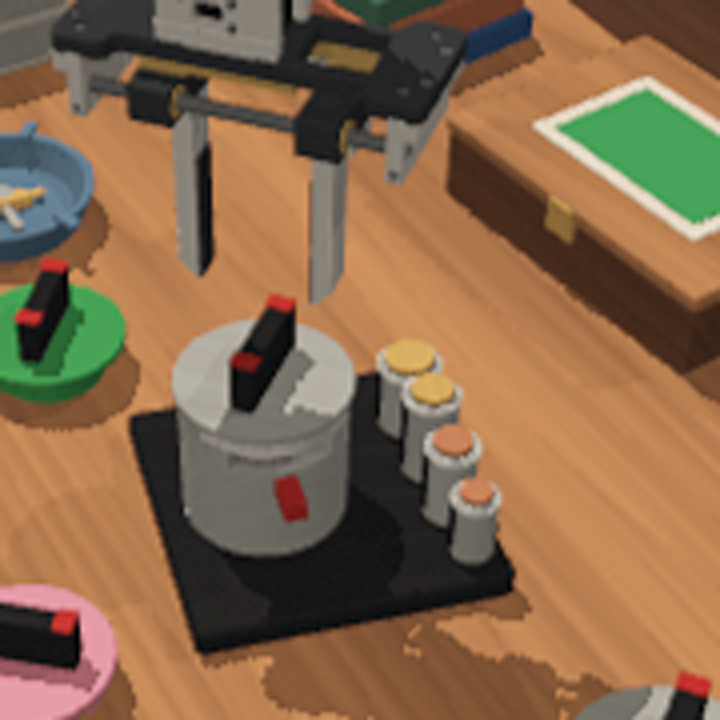

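The fingers, with tips at crop (202,272) and (322,300), straddle the bar, whose ends are at (281,303) and (247,362). Descend, then close gently.

```bash
python3 -m crank '[{"offset":[0,0.001,-0.01],"spin":0},{"offset":[0,0.001,-0.02],"spin":0},{"offset":[0,0.001,-0.03],"spin":0},{"offset":[0,0.001,-0.04],"spin":0},{"offset":[0,0.001,-0.05],"spin":0},{"offset":[0,0.001,-0.055],"spin":0},{"offset":[0,0.001,-0.055],"spin":0},{"offset":[0,0.001,-0.055],"spin":0}]'
python3 -m crank '[{"offset":[0,0,0],"spin":0},{"offset":[0,0,0],"spin":0},{"offset":[0,0,0],"spin":0},{"offset":[0,0,0],"spin":0},{"offset":[0,0,0],"spin":0},{"offset":[0,0,0],"spin":0},{"offset":[0,0,0],"spin":0},{"offset":[0,0,0],"spin":0}]' 0 8
```

```text
clock: 3.42
eef_pos: [517.8, 131.1, 115.8]
eef_rot: [3.141, -0.0, 0.709]
wrist_force: [0.6, 0.4, -0.3]
finger_gap: 56.7
clock: 4.08
eef_pos: [517.8, 131.1, 115.9]
eef_rot: [3.141, -0.001, 0.709]
wrist_force: [-0.1, 0.1, 1.9]
finger_gap: 14.0
```

Gripped (14 mm). Turn +36°.

```bash
python3 -m crank '[{"offset":[0,0,0],"spin":5},{"offset":[0,0,0],"spin":10},{"offset":[0,0,0],"spin":15},{"offset":[0,0,0],"spin":20},{"offset":[0,0,0],"spin":25},{"offset":[0,0,0],"spin":30},{"offset":[0,0,0],"spin":36},{"offset":[0,0,0],"spin":36}]'
python3 -m crank '[{"offset":[0,0,-0.001],"spin":0},{"offset":[0,0,-0.003],"spin":0},{"offset":[0,0,-0.005],"spin":0},{"offset":[0,0,-0.007],"spin":0},{"offset":[0,0,-0.008],"spin":0},{"offset":[0,0,-0.009],"spin":0},{"offset":[0,0,-0.009],"spin":0},{"offset":[0,0,-0.009],"spin":0}]'
python3 - <<'E'
from h import *
p=manip.camera("side"); save(p,"s2.png",(220,90,400,270),4)
E
```

```text
clock: 4.75
eef_pos: [517.7, 131.0, 115.7]
eef_rot: [3.141, -0.0, 1.342]
wrist_force: [0.1, 0.3, -2.6]
finger_gap: 13.9
clock: 5.42
eef_pos: [517.7, 131.0, 106.7]
eef_rot: [3.141, -0.0, 1.342]
wrist_force: [-0.1, -1.1, -1.1]
finger_gap: 14.1
```

View pics/s2.png

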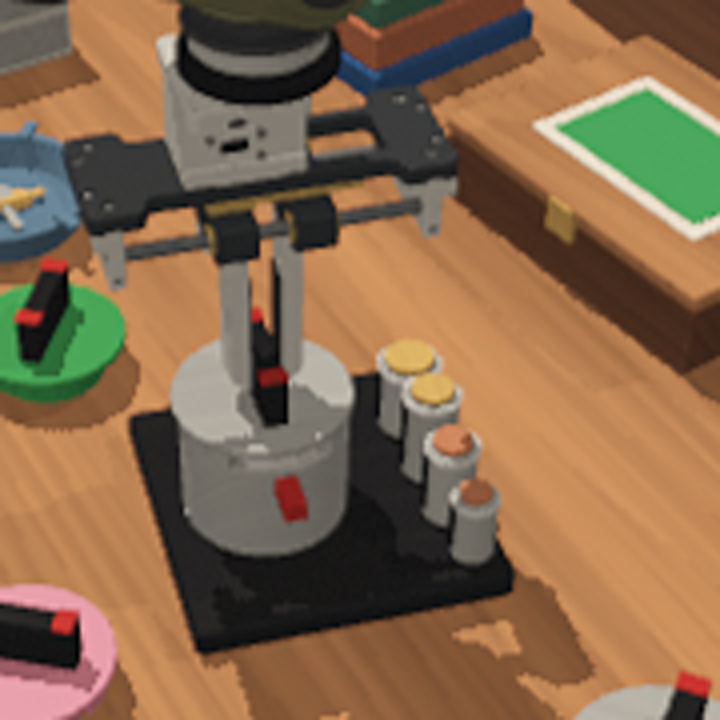

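The bar now points at the front tab (291,498), and the disc sits lower with its top edge at row 340 (320 before). Release, then retreat.

```bash
python3 -m crank '[{"offset":[0,0,0],"spin":0},{"offset":[0,0,0],"spin":0},{"offset":[0,0,0],"spin":0},{"offset":[0,0,0],"spin":0},{"offset":[0,0,0],"spin":0},{"offset":[0,0,0],"spin":0},{"offset":[0,0,0],"spin":0},{"offset":[0,0,0],"spin":0}]' 0.5
python3 -m crank '[{"offset":[0,0,0.01],"spin":0},{"offset":[0,0,0.025],"spin":0},{"offset":[0,0,0.04],"spin":0},{"offset":[0,0,0.06],"spin":0},{"offset":[0,0,0.08],"spin":0},{"offset":[0,0,0.1],"spin":0},{"offset":[0,0,0.12],"spin":0},{"offset":[0,0,0.13],"spin":0}]'
python3 -m crank '[{"offset":[-0.02,0.03,0],"spin":0},{"offset":[-0.04,0.06,0],"spin":0},{"offset":[-0.06,0.09,0],"spin":0},{"offset":[-0.08,0.12,0],"spin":0},{"offset":[-0.1,0.15,0],"spin":0},{"offset":[-0.12,0.18,0],"spin":0},{"offset":[-0.14,0.21,0],"spin":0},{"offset":[-0.14,0.21,0],"spin":0}]'
python3 - <<'E'
from h import *
p=manip.camera("side"); a=p["pixels"][90:270,220:400]
t=manip.camera("top"); b=t["pixels"][95:275,150:330]
cv2.imwrite("pics/end.png",cv2.resize(np.hstack([a,b])[:,:,::-1],None,fx=2.2,fy=2.2,interpolation=cv2.INTER_CUBIC))
im=t["pixels"].astype(int); m=((im[:,:,0]>120)&(im[:,:,1]<50)&(im[:,:,2]<50)).astype(np.uint8)
n,l,st,c=cv2.connectedComponentsWithStats(m)
for i in range(1,n):
    u,v=c[i]
    if st[i,4]>8 and 170<u<290 and 110<v<235: print(st[i,4],c[i].round(1),"z76",back(t,u,v,76)[:2].round(1),"z124",back(t,u,v,124)[:2].round(1))
for k in("cap","tin"):
    for d in manip.search_frame(t,k)[:4]: print(k,d["conf"],np.round(d["location"]))
E
```

```text
clock: 6.13
eef_pos: [517.7, 131.1, 106.7]
eef_rot: [3.141, -0.0, 1.342]
wrist_force: [-0.2, 0.8, -0.1]
finger_gap: 46.9
clock: 6.8
eef_pos: [518.2, 131.2, 240.0]
eef_rot: [3.138, -0.002, 1.342]
wrist_force: [0.3, 0.2, 0.4]
finger_gap: 46.8
clock: 7.47
eef_pos: [375.1, 344.8, 240.1]
eef_rot: [3.139, -0.002, 1.346]
wrist_force: [0.3, 0.3, -0.4]
finger_gap: 46.6
58 [187.9 174.1] z76 [531.  191.2] z124 [522.5 183.6]
35 [204.4 175. ] z76 [529.8 162. ] z124 [521.3 155.9]
51 [232.5 181.9] z76 [517.9 112.3] z124 [510.  108.8]
74 [253.2 190.2] z76 [503.5  75.4] z124 [496.4  73.9]
cap 0.95 [333. 226.  28.]
cap 0.88 [352.  78.  25.]
cap 0.83 [462. 305.  29.]
cap 0.58 [512. 132.  97.]
tin 0.92 [ 560. -153.   82.]
```

View pics/end.png

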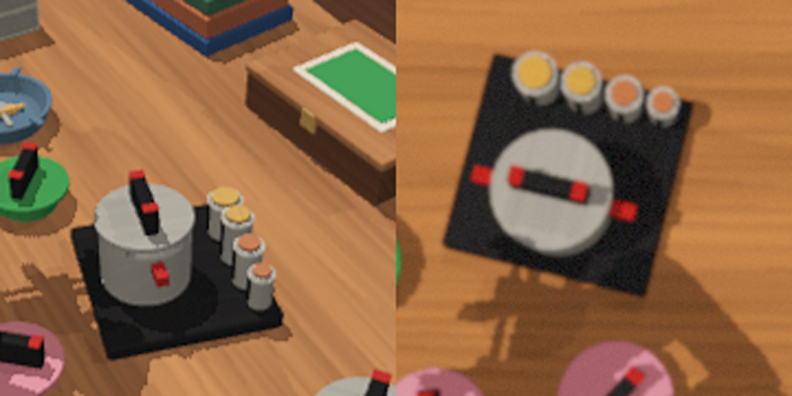

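The bar is at 76.5°, matching the tabs at 76.5°. The disc looks flush and the tin has not moved. One last numeric check of height and level, by triangulating the bar's red ends, then hand in.

```bash
python3 - <<'E'
from h import *
p=manip.camera("side")
im=p["pixels"].astype(int); m=((im[:,:,0]>120)&(im[:,:,1]<50)&(im[:,:,2]<50)).astype(np.uint8)
n,l,st,c=cv2.connectedComponentsWithStats(m)
print([(c[i].round(1),st[i,4]) for i in range(1,n) if st[i,4]>5 and 255<c[i][0]<310 and 150<c[i][1]<230])
C=np.array([515.7,132.3]);d=np.array([np.cos(1.335),np.sin(1.335)])
for z in(136,126): print(z,[np.round(proj(p,np.append(C+s*27*d,z-2)),1) for s in(1,-1)])
for d in manip.search_frame(p,"cap")[:4]: print(d["conf"],np.round(d["location"]))
E
```

```text
[(array([282.4, 169.2]), np.int32(12)), (array([287.6, 183.9]), np.int32(19)), (array([292. , 212.5]), np.int32(31))]
136 [array([281.2, 164.5]), array([287.7, 180.9])]
126 [array([281.3, 168.3]), array([287.7, 184.7])]
0.97 [457. 299.  27.]
0.87 [515. 122.  97.]
0.86 [352.  71.  31.]
0.81 [326. 223.  30.]
```

Both ends match the home height (126) within 1 px, so the cap is level and down.

```bash
python3 -c "
from cell import manip; print(manip.sign_off())"
```

```text
the job is handed in; nothing more can be done
None
```

The cap is home on the sorter's drum and released, and the job is handed in; the hand-in gives no verdict. I gripped the bar at 8 N, turned the cap +36° in place, eased it down 9 mm until it seated, then let go and backed the arm clear. The last clock reading, after the arm had backed away, was 7.5 s.

- **Alignment:** the bar lies at 76.5°, and the line through the red tabs is at about 76.5°.
- **Height and level:** both red bar ends are within about 1 px horizontally and vertically of where they should be with the cap home. The network's height for the cap fell from about 105 to 97 mm, against the 10 mm drop expected; it is good to about 4 mm.
- **Centring:** the bar's middle came out at about (516, 132) mm, against my drum-centre estimate of (517, 132). The network's own cap positions differ from this by up to 10 mm in y (side view 122, top view 132), but it reports the middle of the visible surface, so I relied on the bar.
- **Tin:** it reads (560, −153) mm now and (561, −155) mm at the start, within measuring error.

No check failed. The wrist-force readings at the end of each move stayed under 3 N per axis.

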